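Re-position and clamp the photodetector carriage

TASK

Free the photodetector carriage on the hooded test rail by flipping its red cam lever fully up, slide the carriage along until the middle of the carriage, where its lever is, stands exactly in line with the middle of the red index clip (not the white one), then fold the lever fully down again so the carriage is clamped there. Do not disturb the loose things around the rail.

Things in the scene. Friction and masses are not known exactly. Their poses are not given: they have to be found in the camera images.
- rail: Grey rail (40 mm wide in x, top at 80 mm) along y on an aluminium base plate 180 x 380 x 12 mm, fixed to the bench. Origin: centre of the plate's underside, on the bench. Its -x side is the front (robot side), +y is left seen from the robot; it may stand turned up to 0.2 rad. Posts and a back wall of the black light hood stand at its rear, x over 65 mm.
- hood_edge (a point): Middle of the lower front edge of the hood's roof: 42 mm in front of the rail's centre line, 235 mm above the bench; the roof is 384 mm wide, its top 249 mm up. Open in front. The raised lever stands under the roof, so come from the front with the tool's back leaning towards the robot (fingers forward and down, 35 degrees from vertical; 25 will do for the lowered lever).
- carriage (a joint): Position of the blue carriage (64 x 80 mm, top 94 mm above the bench) along the rail in m: 0 at the middle, grows towards the rail's +y, stops at +-0.12. A black photodetector block is fixed on it, its front face about 8 mm in front of the rail's centre line. Slides with about 2.5 N drag when the lever is up; when the lever is down the cam holds it against about 20 N.
- carriage_mark (a point): Small white tick on the carriage's top front edge, at the middle of its width and in the lever's centre plane, 94 mm above the bench, 29 mm in front of the rail's centre line. Axes as the rail's.
- clamp_lever (a joint): Cam lever angle in rad: 0 = folded fully down (level, pointing at the robot, -x of the rail), carriage clamped; 1.35 = flipped fully up (nearly upright), carriage free. The cam grips below about 0.55 rad. The lever stays where it is left; near 0 the cam's pressure makes it stiffer to move (up to about 10 N at the grip).
- lever_pivot (a point): Pivot of the cam lever, on its axis, which runs along the rail's y: 36 mm in front of the rail's centre line, 65 mm above the bench, in the middle of the carriage's width.
- lever_grip (a point): Middle of the lever's red plastic grip (52 mm long, 14 mm thick along the rail's y, 16 mm in the plane of swing), 72 mm from the pivot; the lever ends 98 mm from the pivot. Moves with the lever. Pinch it across its 14 mm thickness, from the front; it turns, stiffly, between the finger pads as it swings and may creep out of them: grip afresh half way.
- red_clip: Red index clip, 16 mm wide, on the front edge of the base plate, up to 24 mm above the bench, with a thin pointer towards the rail; fixed. Origin: on its centre line at bench height, 79 mm in front of the rail's centre line. Axes as the rail's. The target: carriage_mark's y in this frame must come to 0.
- white_clip: White index clip of the same shape, marking another position; not the target. Red and white may be either way round.
- chip_tray: Black chip carrier 22 x 30 x 10 mm, loose, in front of the base plate; leave alone. Origin under its centre.
- lens_blank: Clear lens blank, 33 mm across, 24 mm tall, loose, in front of the base plate; leave alone. Origin under its centre.
- dropper: Dropper bottle, 32 mm across, 94 mm tall, loose, right of the rail; leave alone. Origin under its centre.
- dish: Petri dish, 60 mm across, 14 mm tall, loose, right; leave alone. Origin under its centre.
- loupe: Black eye loupe, 37 mm across, 40 mm tall, loose, left; leave alone. Origin under its centre.

How it is judged:
On the way, in this order (a step that is already met when the one before it is completed fails the run):
1. the lever is flipped up and the carriage is free (value of joint clamp_lever above 1 rad), for 0.1 s.
2. with the lever still up, the carriage is lined up with the red clip (y of carriage_mark in the frame of red_clip between -0.004 and 0.004 m and value of joint clamp_lever above 0.8 rad), for 0.2 s.
At the end, for the whole second after the job is handed in: The carriage's tick is within 4 mm of the red clip's centre line along the rail, the lever is folded down to within 0.1 rad of its stop, both are at rest (y of carriage_mark in the frame of red_clip between -0.004 and 0.004 m and value of joint clamp_lever below 0.1 rad and velocity of joint carriage between -0.005 and 0.005 m/s and velocity of joint clamp_lever between -0.05 and 0.05 rad/s); the robot touches nothing.
It fails at once if the chip carrier is pushed more than 15 mm or tipped over (distance of chip_tray from where it was at the start of the episode above 0.015 m or angle between chip_tray's own z axis and vertical above 0.5 rad).
It fails at once if the lens blank is pushed more than 15 mm or tipped over (distance of lens_blank from where it was at the start of the episode above 0.015 m or angle between lens_blank's own z axis and vertical above 0.5 rad).
It fails at once if the dropper bottle is pushed more than 15 mm or tipped over (distance of dropper from where it was at the start of the episode above 0.015 m or angle between dropper's own z axis and vertical above 0.5 rad).
It fails at once if the petri dish is pushed more than 15 mm or tipped over (distance of dish from where it was at the start of the episode above 0.015 m or angle between dish's own z axis and vertical above 0.5 rad).
It fails at once if the loupe is pushed more than 15 mm or tipped over (distance of loupe from where it was at the start of the episode above 0.015 m or angle between loupe's own z axis and vertical above 0.5 rad).
It also fails if it takes over 67 s, if anything falls off the work surface, if the arm or the gripper's body presses on something with over 40 N, if the wrist force passes 120 N, or if a joint passes its speed limit or range.

ROBOT

A 7-joint arm with a two-finger parallel gripper is mounted at the origin on a cart in front of the work surface, level with it; the furniture and walls round the work are solid. World frame = base frame: x ahead of the robot, y to its left, z up, the work surface at z = 0. Lengths are in m, angles in rad, forces in N, time in s.
With the tool pointing down it reaches from about 0.4 to 0.85 m from the base axis. Payload 10.4 kg.
Tool frame: the origin (TCP) lies midway between the tips of the shut fingers; the grasp point (between the pads) lies 19 mm behind it (manip.grasp_offset is the distance from the TCP to the grasp point, in m); z points along the fingers, y is the line along which they close (so a half turn about z gives the same grasp; the last joint's range is limited). The gripper opens to 85 mm and grips with 20 to 120 N. Pads are 22 mm wide; open, the fingers measure 114 mm over their backs; the gripper's body (76 mm by 85 mm) begins 54 mm behind the grasp point. The pads swing forward as they close: fully open they stand 13 mm farther back than shut.
Start: joints at [1.215, 0.332, -0.065, 1.46, 0.022, 1.35, -0.088], TCP at [0.204, -0.591, 0.231] pointing down, gripper open.
Joint ranges: [-2.6, 2.6], [-0.5, 2.12], [-1.47, 1.34], [0.16, 2.42], [-1.27, 4.41], [0.06, 2.06], [-2.6, 2.6]. Speed limits (rad/s): [2.22, 2.22, 2.79, 2.79, 3.14, 3.14, 3.14].

INTERFACE

Orientations are given as a unit quaternion [x, y, z, w].
In Python, from workcell import manip gives the robot as it stands.
- The arm moves only by the tool jog_arm, called after "Call:" as a command line: name --argument value ..., lists and objects as JSON in quotes. Schema: {"type":"object","properties":{"rows":{"type":"string"},"clamp_n":{"type":"number"},"only":{"type":"string"},"quiet":{"type":"boolean"},"lines":{"type":"string"}},"required":["rows"],"additionalProperties":false}. rows is a string of 1 to 20 rows, one to a line, with the numbers parted by spaces; each row has 7 numbers: a rotation vector rx, ry, rz in units of 0.2 rad, then dx, dy, dz in units of 50 mm, then the opening from 0.0 (shut) to 1.0 (fully open); each row is the pose to reach, as a shift and turn from the pose commanded when the call began, along the tool's axes at that moment; what a row does not reach only later rows make up. A row lasts 1/8 s, in which the tool goes at most 0.0625 m and 0.188 rad, less where a joint would pass 70% of its speed; a pose out of reach is approached as far as the arm can. The fingers move at their own pace and stop on an object; clamp_n is the grip in N (left out, the last holds). Time passes only in rows, so rows that do not move let the fingers close. The tool returns the time, the measured TCP pose, the force, the opening and the grip force at its end. only (a regular expression) keeps the lines of the reply that match it, lines (a string "A,B") keeps lines A to B, and quiet returns only ok. Input that does not fit is refused with a message, and nothing moves.
- manip.get_obs(): the state, without advancing time (a new reading comes with each control period).
- manip.camera(name): name is "side" or "top" or "wrist"; returns the picture (480x640x3 uint8, blue, green, red); there is no depth.
- manip.calibration(name): a dict with "fx", "fy", "cx", "cy" (pixels), "k1" (the pictures are not rectified: a ray, as slopes to the right and down, at radius r is drawn at 1 + k1 r^2 times it, then the intrinsics apply), "world_from_camera" (4x4, takes a point from camera to world coordinates); the wrist camera has in their place "tool_from_camera" (4x4, takes a point from camera to tool coordinates, whose origin is the TCP and whose axes are the flange's). Camera axes: x right, y up, looking along -z (the intrinsics and any distortion apply to the point x, -y, -z); pixel columns grow to the right and rows downward; lengths in m; the calibration is good to about 2 mm. A picture is of the moment at which its call begins: read the wrist's pose just before it. calibration takes no time and is no camera call.
- manip.hand_in(): hands the job in; it is judged then, once.
The state is a dict: "clock": time; "joint_pos": joint angles; "joint_velocities": joint speeds; "tau": joint torques, N m; "position": TCP position; "ee_rot": TCP orientation; "ft_force": force on the tool from outside, world axes, zero at the start; "torque": the same for the moment, N m; "grip_width": opening from 0.0 (shut) to 1.0 (fully open); "grasp_force": force on a finger pad.
Only numpy, scipy, OpenCV 4.12 (cv2) and the standard library are available. Lean on these libraries where they do the work, as an engineer would, in place of code of your own. Each camera call takes 0.05 s, during which the arm holds its last target. There are 200 camera calls.

## Working session

There is one attempt and no reset: what is moved stays moved. The work goes in short steps, Python scripts to look and compute and a tool call to move; the robot and the scene stay as the last step left them, time stands still between calls to the robot, and variables do not carry over. Pictures are saved under pics/ and viewed, at most 10 in all, crops included, and the job is handed in when it is done.

```bash
ls; mkdir -p pics
```

Run:
```python
from workcell import manip
import cv2
o=manip.get_obs();print(o)
for n in("side","top"):
    cv2.imwrite(f"pics/{n}0.png",manip.camera(n));print(n,manip.calibration(n))
print(manip.calibration("wrist"),manip.grasp_offset)
```

```text
pics
workcell.py
{'clock': 0.0, 'joint_pos': array([ 1.21540496,  0.33289103, -0.06470714,  1.46095414,  0.02156193,
        1.34987084, -0.08851476]), 'joint_velocities': array([ 1.23833728e-03, -9.38273926e-04, -6.40480475e-04, -1.18026459e-03,
       -8.37108751e-04,  1.80194678e-05, -1.43188881e-03]), 'tau': array([ 1.77238085e-04, -6.25438571e+01,  4.93806170e-02, -3.91619539e+01,
        1.62993389e-02,  9.50999645e-03,  1.92700691e-05]), 'position': array([ 0.20406585, -0.59035181,  0.23049784]), 'ee_rot': array([ 9.86187495e-01,  1.65631258e-01, -1.31178547e-04, -7.02830889e-04]), 'ft_force': array([-0.01099392,  0.31809503, -0.67608284]), 'torque': array([0.02774787, 0.0058204 , 0.04757404]), 'grasp_force': 0.0, 'grip_width': 1.0041799752116092}
side {'fx': 471.6310494836138, 'fy': 471.6310494836138, 'cx': 323.2762053195375, 'cy': 234.17911444448723, 'k1': -0.000897440847193589, 'world_from_camera': array([[-0.93645884,  0.15424926, -0.31504287,  0.22816982],
       [-0.35066458, -0.38887634,  0.85194457,  0.93615349],
       [ 0.0088991 ,  0.90828539,  0.41825644,  0
[... 275 characters left out ...]
64,  0.47353955],
       [-0.99981995, -0.01881623, -0.00245314,  0.01330512],
       [-0.00388457,  0.0764193 ,  0.9970682 ,  1.30684313],
       [ 0.        ,  0.        ,  0.        ,  1.        ]])}
{'fx': 390.1300229370613, 'fy': 390.1300229370613, 'cx': 316.6334397591304, 'cy': 242.92099478060916, 'k1': -0.0357884396959801, 'tool_from_camera': array([[ 7.48534340e-05,  9.65383375e-01,  2.60835068e-01,
         6.61862664e-02],
       [ 9.99999917e-01, -1.76915537e-04,  3.67810551e-04,
         2.45774478e-04],
       [ 4.01223967e-04,  2.60835019e-01, -9.65383308e-01,
        -1.42821618e-01],
       [ 0.00000000e+00,  0.00000000e+00,  0.00000000e+00,
         1.00000000e+00]])} 0.0187
```

View pics/top0.png

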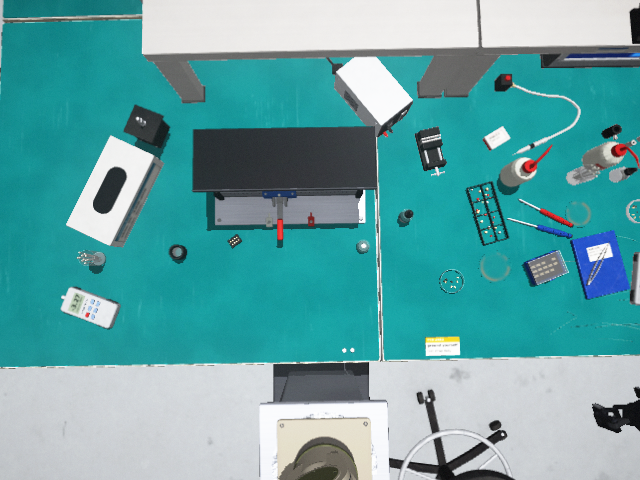

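View pics/side0.png

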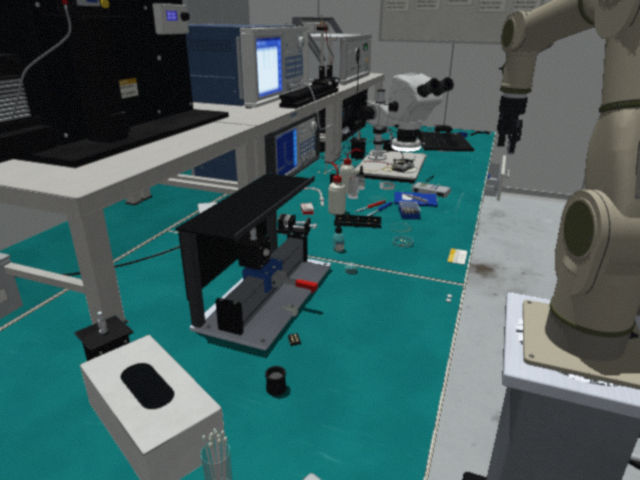

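The top view shows the lever folded down at about (280,230), with the red clip right of it (-y) at (311,219) and the white clip left of it at (269,222). The chip tray is at (235,241), and the lens blank is at (363,246), to the right. The side view shows the open hood front.

Create h.py:
```python
from workcell import manip
import cv2, numpy as np
from scipy.spatial.transform import Rotation as R
def cam(name):
    o=manip.get_obs(); im=manip.camera(name); c=manip.calibration(name)
    if name=="wrist":
        T=np.eye(4);T[:3,:3]=R.from_quat(o["ee_rot"]).as_matrix();T[:3,3]=o["position"]
        W=T@c["tool_from_camera"]
    else: W=c["world_from_camera"]
    return im,c,W
def ray(c,W,uv):
    K=np.array([[c["fx"],0,c["cx"]],[0,c["fy"],c["cy"]],[0,0,1]])
    n=cv2.undistortPoints(np.array([[uv]],float),K,np.array([c["k1"],0,0,0.]))[0,0]
    d=W[:3,:3]@np.array([n[0],-n[1],-1]); return W[:3,3],d/np.linalg.norm(d)
def onz(c,W,uv,z):
    p,d=ray(c,W,uv); return p+d*(z-p[2])/d[2]
def red(im):
    b,g,r=[im[...,i].astype(int) for i in range(3)]
    return ((r>100)&(g<0.45*r)&(b<0.45*r)).astype(np.uint8)
```

Run:
```python
from h import *
im,c,W=cam("top")
x0,y0,x1,y1=185,115,385,265
cv2.imwrite("pics/topc.png",cv2.resize(im[y0:y1,x0:x1],None,fx=4,fy=4,interpolation=cv2.INTER_CUBIC))
m=red(im)
n,l,s,ce=cv2.connectedComponentsWithStats(m)
for i in range(1,n):
    x,y=s[i][:2]
    if 190<x<385 and 120<y<270 and s[i][4]>5: print(s[i],ce[i],onz(c,W,ce[i],.065),onz(c,W,ce[i],.024))
    if s[i][4]>40 and 190<x<385 and 120<y<270: print(cv2.minAreaRect(np.argwhere(l==i)[:,::-1].astype(np.float32)))
# roof front edge: dark->light transition
g=im.max(axis=2).astype(int); e=[]
for u in range(200,370,4):
    col=g[170:210,u]; v=170+np.argmax(col>70); e.append((u,v))
print(e[::4])
pe=np.array([onz(c,W,p,.249)[:2] for p in e]); 
k=np.polyfit(pe[:,1],pe[:,0],1);print("roof yaw",-np.arctan(k[0]),k)
```

```text
[383 132   5   5  13] [384.84615385 133.53846154] [ 0.80805176 -0.16204743  0.065     ] [ 0.81909583 -0.16783677  0.024     ]
[308 216   6  10  37] [310.89189189 220.89189189] [0.59710373 0.02246467 0.065     ] [0.60118326 0.02276708 0.024     ]
[277 219   6  21 119] [279.60504202 228.83193277] [0.57933025 0.09813427 0.065     ] [0.58282298 0.10093494 0.024     ]
((279.5, 229.0), (20.0, 5.0), 90.0)
[(200, np.int64(190)), (216, np.int64(189)), (232, np.int64(189)), (248, np.int64(189)), (264, np.int64(189)), (280, np.int64(188)), (296, np.int64(188)), (312, np.int64(188)), (328, np.int64(188)), (344, np.int64(187)), (360, np.int64(187))]
roof yaw 0.005973272513459785 [-0.00597334  0.64850479]
```

View pics/topc.png

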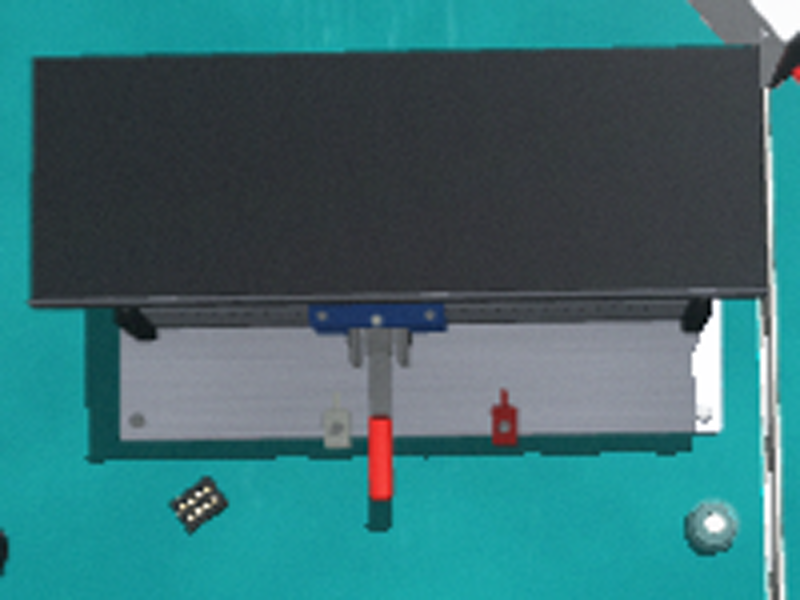

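Rail yaw is about 0.006 rad and the rail centre is at x≈0.688. The roof edge and the lever agree on that to about 3 mm. The crop shows the red clip right of the lever. Next I move to a tilted hover in front for a closer wrist view.

Add to h.py:
```python
YAW=0.006
def Rt(deg,yaw=None):
    t=np.radians(deg);c,s=np.cos(t),np.sin(t)
    return R.from_euler('z',YAW if yaw is None else yaw)*R.from_matrix(np.array([[c,0,s],[0,-1,0],[s,0,-c]]))
def rel(p,deg):
    "row numbers from the present measured pose to TCP position p, tilt deg"
    o=manip.get_obs();q=R.from_quat(o["ee_rot"])
    return np.round(np.r_[(q.inv()*Rt(deg)).as_rotvec(),q.inv().apply(np.array(p)-o["position"])],4)
```

Run:
```python
from h import *
print(rel([.42,-.35,.28],0),rel([.50,-.1,.28],20),rel([.537,.06,.20],35))
```

```text
[-1.100e-03  3.000e-04  3.268e-01  2.827e-01 -1.568e-01 -4.920e-02] [-0.0581  0.3462  0.3232  0.4399 -0.3669 -0.0489] [-0.1008  0.6056  0.3162  0.5272 -0.506   0.0312]
```

Units first: shifts go in units of 50 mm and turns go in units of 0.2 rad. So 0.527 m is 10.54, -0.506 m is -10.12, 0.606 rad is 3.03.

Call:
jog_arm --rows "0 0 1.635 5.66 -3.14 -0.98 0.6\n0 0 1.635 5.66 -3.14 -0.98 0.6\n0 0 1.635 5.66 -3.14 -0.98 0.6\n0 0 1.635 5.66 -3.14 -0.98 0.6\n0 0 1.635 5.66 -3.14 -0.98 0.6\n-0.29 1.73 1.615 8.8 -7.34 -0.98 0.6\n-0.29 1.73 1.615 8.8 -7.34 -0.98 0.6\n-0.29 1.73 1.615 8.8 -7.34 -0.98 0.6\n-0.29 1.73 1.615 8.8 -7.34 -0.98 0.6\n-0.29 1.73 1.615 8.8 -7.34 -0.98 0.6\n-0.505 3.03 1.58 10.54 -10.12 0.62 0.6\n-0.505 3.03 1.58 10.54 -10.12 0.62 0.6\n-0.505 3.03 1.58 10.54 -10.12 0.62 0.6\n-0.505 3.03 1.58 10.54 -10.12 0.62 0.6\n-0.505 3.03 1.58 10.54 -10.12 0.62 0.6\n-0.505 3.03 1.58 10.54 -10.12 0.62 0.6" --clamp_n 40

```text
clock: 2.15
position: [0.5373, 0.0579, 0.2009]
ee_rot: [0.953, 0.002, 0.301, -0.0]
ft_force: [0.2, -0.5, -0.5]
grip_width: 0.599
grasp_force: 0.0
```

Run:
```python
from h import *
im,c,W=cam("wrist");cv2.imwrite("pics/w1.png",im)
print(manip.get_obs()["joint_pos"],rel([.537,.06,.20],35))
m=red(im);n,l,s,ce=cv2.connectedComponentsWithStats(m)
for i in range(1,n):
    if s[i][4]>80: print(s[i],ce[i],onz(c,W,ce[i],.073),onz(c,W,ce[i],.024))
```

```text
[ 0.72893948 -0.27020952 -0.88910031  2.20588175 -0.1887894   0.50764387
 -1.63754478] [ 0.0022 -0.0015 -0.0015 -0.0007 -0.002   0.0005]
[525  69  14  13 113] [530.89380531  75.40707965] [ 0.77927836 -0.14140439  0.073     ] [ 0.82605631 -0.17597392  0.024     ]
[ 256  253   22   68 1255] [266.78167331 286.76095618] [0.57751088 0.09479207 0.073     ] [0.58929032 0.10119309 0.024     ]
[349 252  19  39 471] [357.77070064 274.84076433] [0.58689385 0.02709516 0.073     ] [0.60030085 0.02175351 0.024     ]
```

View pics/w1.png

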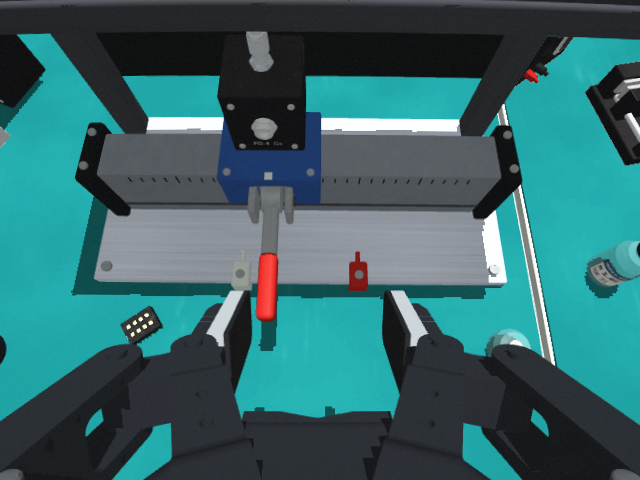

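The wrist view shows the tick at about (268,176), the lever grip at (267,287), and the red clip at (358,275) with its pointer at (357,256). The white clip is at (241,270). The plate's front edge runs from about (95,280) to (506,285).

Add to h.py:
```python
def tick(im,u0,v0,r=12):
    g=im.min(axis=2)[v0-r:v0+r,u0-r:u0+r].astype(int)
    n,l,s,ce=cv2.connectedComponentsWithStats((g>140).astype(np.uint8))
    i=1+np.argmin([np.hypot(*(ce[k]-r)) for k in range(1,n)]); return ce[i]+[u0-r,v0-r],s[i][4]
```

Run:
```python
from h import *
im,c,W=cam("wrist")
t,a=tick(im,268,176);print(t,a)
P=onz(c,W,t,.094);print("mark",P)
m=red(im)
for v in (252,256,260,266,272,278,284,288):
    u=np.flatnonzero(m[v,330:390])+330; print(v,u.min(),u.max(),onz(c,W,((u.min()+u.max())/2,v),.024)[:2]) if len(u) else 0
for uv,z in (((95,280),.012),((506,285),.012)): print(onz(c,W,uv,z))
a=onz(c,W,(148,118),.012);b=onz(c,W,(460,119),.012);print(a,b)
for v in range(260,318,12):
    u=np.flatnonzero(m[v,240:300])+240; print(v,u.min(),u.max(),onz(c,W,((u.min()+u.max())/2,v),.073)[:2])
```

```text
[268.40540541 175.54054054] 37
mark [0.65902694 0.09509376 0.094     ]
252 356 359 [0.62145393 0.02149865]
256 356 359 [0.6176826  0.02161932]
260 356 359 [0.61393866 0.02173884]
266 350 366 [0.60837478 0.02147289]
272 350 366 [0.60286886 0.02164992]
278 350 367 [0.59742259 0.02138608]
284 349 367 [0.59203069 0.02199657]
288 349 365 [0.58846562 0.02297903]
[0.59741733 0.2609974  0.012     ]
[ 0.59428183 -0.11421382  0.012     ]
[0.77613575 0.2395103  0.012     ] [ 0.77595157 -0.09465897  0.012     ]
260 260 277 [0.59824791 0.09462349]
272 259 277 [0.58881509 0.09457253]
284 258 276 [0.57957896 0.09489667]
296 257 275 [0.5705331  0.09521646]
308 257 275 [0.56167375 0.09480405]
```

```bash
sed -i 's/YAW=0.006/YAW=0.0/' h.py
```

Run:
```python
from h import *
print(rel([.543,.095,.115],35),rel([.589,.095,.050],35))
```

```text
[-0.0014 -0.0014  0.0037 -0.0444 -0.0368  0.0736] [-0.0014 -0.0014  0.0037 -0.0441 -0.0367  0.1532]
```

Call:
jog_arm --rows "0 0 0.02 -0.88 -0.74 0.8 0.4\n0 0 0.02 -0.88 -0.74 1.48 0.4\n0 0 0.02 -0.88 -0.74 2 0.4\n0 0 0.02 -0.88 -0.74 2.6 0.4\n0 0 0.02 -0.88 -0.74 3.06 0.4\n0 0 0.02 -0.88 -0.74 3.06 0.4"

```text
clock: 3.0
position: [0.5563, 0.0892, 0.1118]
ee_rot: [0.953, -0.013, 0.302, -0.02]
ft_force: [0.0, 0.3, -0.3]
grip_width: 0.399
grasp_force: 0.0
```

Run:
```python
from h import *
im,c,W=cam("wrist");cv2.imwrite("pics/w2.png",im[::1])
```

```text
(no output)
```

View pics/w2.png

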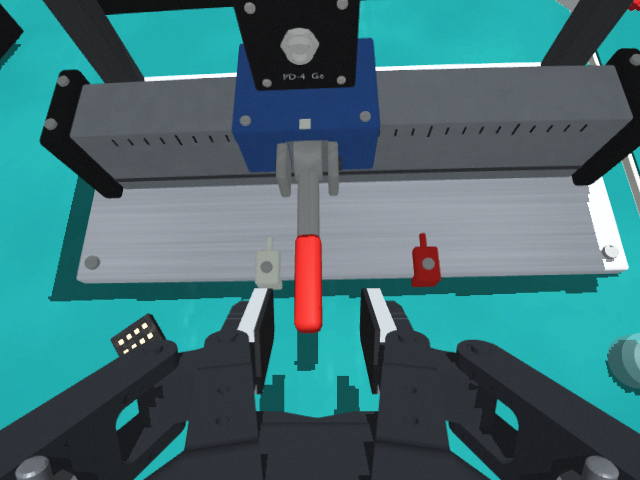

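The lever is between the open fingers, but the arm stopped short of the commanded pose. I'll check the joints.

Run:
```python
from h import *
o=manip.get_obs();print(np.round(o["joint_pos"],3),np.round(o["joint_velocities"],3)); print(rel([.589,.095,.050],35),rel([.589,.095,.050],25))
```

```text
[ 1.630e-01  1.000e-03 -4.970e-01  2.270e+00  5.340e-01  3.160e-01
 -2.393e+00] [ 0.195 -0.024 -0.237  0.005 -0.07   0.028  0.073]
[-0.0327 -0.0015 -0.0354 -0.008  -0.0022  0.0686] [-0.0357 -0.176  -0.0325 -0.008  -0.0022  0.0686]
```

Run:
```python
from h import *
print(rel([.55,.095,.125],25))
```

```text
[-0.0357 -0.176  -0.0325  0.0032 -0.0054 -0.0151]
```

Call:
jog_arm --rows "-0.15 -0.88 -0.15 0 0 -0.3 0.4\n-0.15 -0.88 -0.15 0 0 -0.3 0.4\n-0.15 -0.88 -0.15 0 0 -0.3 0.4\n-0.15 -0.88 -0.15 0 0 -0.3 0.4"

```text
clock: 3.55
position: [0.5466, 0.0889, 0.1234]
ee_rot: [0.976, -0.001, 0.218, -0.002]
ft_force: [0.5, 0.9, -0.2]
grip_width: 0.396
grasp_force: 0.0
```

Run:
```python
from h import *
o=manip.get_obs();print(np.round(o["joint_pos"],3),np.round(o["joint_velocities"],3)); print(rel([.5865,.095,.048],25))
```

```text
[ 0.184  0.028 -0.51   2.136  0.268  0.577 -2.09 ] [-0.007  0.002  0.006 -0.003 -0.012  0.011  0.016]
[-0.0043 -0.0026 -0.0027  0.0041 -0.0057  0.0852]
```

Call:
jog_arm --rows "-0.02 -0.015 -0.015 0.08 -0.12 0.6 0.4\n-0.02 -0.015 -0.015 0.08 -0.12 1.2 0.4\n-0.02 -0.015 -0.015 0.08 -0.12 1.7 0.4\n-0.02 -0.015 -0.015 0.08 -0.12 1.7 0.4\n-0.02 -0.015 -0.015 0.08 -0.12 1.7 0.4"

```text
clock: 4.18
position: [0.5865, 0.0965, 0.0495]
ee_rot: [0.976, 0.001, 0.216, -0.001]
ft_force: [-0.2, -1.6, 0.8]
grip_width: 0.397
grasp_force: 0.0
```

Run:
```python
from h import *
im,c,W=cam("wrist");cv2.imwrite("pics/w3.png",im)
o=manip.get_obs();print(np.round(o["joint_pos"],3),np.round(o["joint_velocities"],3)); print(rel([.5865,.095,.048],25))
```

```text
[ 0.11   0.244 -0.457  2.096  0.549  0.463 -2.331] [-0.002 -0.007  0.001 -0.005  0.003  0.002 -0.002]
[-0.0018  0.      0.0015 -0.001   0.0016  0.0016]
```

View pics/w3.png

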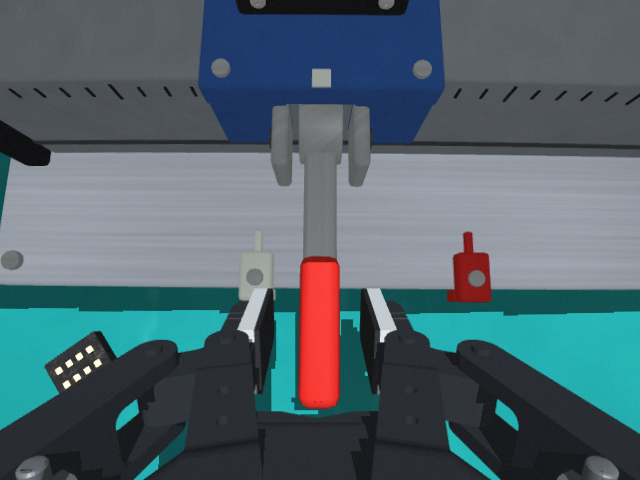

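The lever is centred between the pads: red at columns 301–339, pads at 257 and 377. I close and swing the first half of the arc.

Converted, -0.0349 m is -0.698, 0.0349 m is 0.698.

Call:
jog_arm --rows "0 0 0 0 0 0 0\n0 0 0 0 0 0 0\n0 0 0 0 0 0 0\n0 0 0 0 0 0 0\n0 0 0 0.106 0 -0.188 0\n0 0 0 0.194 0 -0.3 0\n0 0 0 0.288 0 -0.41 0\n0 0 0 0.37 0 -0.484 0\n0 0 0 0.452 0 -0.55 0\n0 0 0 0.576 0 -0.63 0\n0 0 0 0.698 0 -0.698 0\n0 0 0 0.698 0 -0.698 0" --clamp_n 50

```text
clock: 5.72
position: [0.6043, 0.0968, 0.0961]
ee_rot: [0.976, 0.001, 0.216, -0.001]
ft_force: [-2.8, -2.5, -3.1]
grip_width: 0.153
grasp_force: 49.4
```

Run:
```python
from h import *
o=manip.get_obs();print(np.round(o["joint_pos"],3))
```

```text
[ 0.161  0.205 -0.499  2.022  0.434  0.558 -2.203]
```

Converted, 0.0022 m is 0.044, 0.001 m is 0.02, 0.175 rad is 0.875.

Call:
jog_arm --rows "0 0 0 0 0 0 0.3\n0 0 0 0 0 0 0.3\n0 0.435 0 0.02 0 0.01 0.3\n0 0.875 0 0.044 0 0.02 0.3\n0 0.875 0 0.044 0 0.02 0.3\n0 0.875 0 0.044 0 0.02 0.3"

```text
clock: 6.48
position: [0.6068, 0.0972, 0.0963]
ee_rot: [0.954, 0.001, 0.3, -0.001]
ft_force: [0.2, 0.8, 0.4]
grip_width: 0.299
grasp_force: 0.0
```

Run:
```python
from h import *
im,c,W=cam("wrist");cv2.imwrite("pics/w4.png",im)
o=manip.get_obs();print(np.round(o["joint_pos"],3),rel([.6067,.0960,.0961],35))
```

```text
[ 0.039  0.143 -0.392  2.161  0.764  0.352 -2.561] [-0.0024  0.0007  0.0014 -0.0004  0.001  -0.    ]
```

View pics/w4.png

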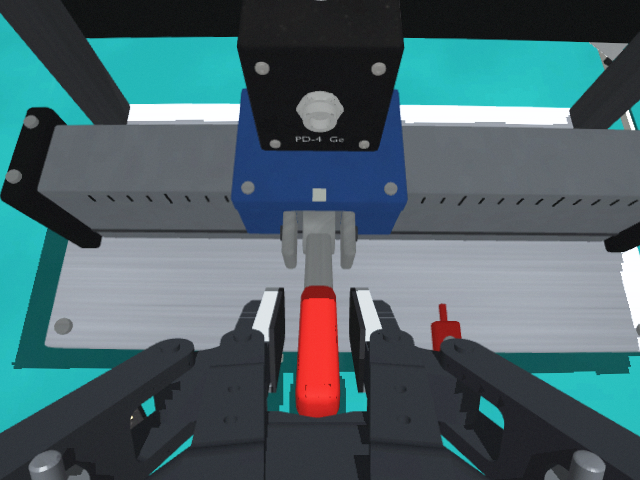

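Lever up about halfway and centred between the pads. Joint 7 is near its limit at 35°, so I drop the lean to 30° and regrip.

Converted, -0.0018 m is -0.036, -0.087 rad is -0.435.

Call:
jog_arm --rows "0 -0.435 0 -0.036 0 0 0.3\n0 -0.435 0 -0.036 0 0 0.3\n0 -0.435 0 -0.036 0 0 0\n0 -0.435 0 -0.036 0 0 0\n0 -0.435 0 -0.036 0 0 0" --clamp_n 50

```text
clock: 7.15
position: [0.6051, 0.0962, 0.0946]
ee_rot: [0.966, 0.001, 0.259, -0.001]
ft_force: [7.0, -1.1, -1.4]
grip_width: 0.156
grasp_force: 49.0
```

Run:
```python
from h import *
o=manip.get_obs();print(np.round(o["joint_pos"],3))
```

```text
[ 0.095  0.169 -0.438  2.098  0.554  0.443 -2.339]
```

Call:
jog_arm --rows "0 0 0 0.1 0 -0.03 0\n0 0 0 0.206 0 -0.058 0\n0 0 0 0.314 0 -0.074 0\n0 0 0 0.422 0 -0.084 0\n0 0 0 0.508 0 -0.084 0\n0 0 0 0.594 0 -0.082 0\n0 0 0 0.686 0 -0.072 0\n0 0 0 0.78 0 -0.056 0\n0 0 0 0.78 0 -0.056 0"

```text
clock: 8.28
position: [0.6365, 0.0962, 0.1157]
ee_rot: [0.966, 0.001, 0.258, -0.0]
ft_force: [-2.8, -2.0, -3.5]
grip_width: 0.155
grasp_force: 48.9
```

Run:
```python
from h import *
im,c,W=cam("wrist");cv2.imwrite("pics/w5.png",im);cv2.imwrite("pics/s5.png",cv2.resize(manip.camera("side")[160:370,170:370],None,fx=2.8,fy=2.8,interpolation=cv2.INTER_CUBIC))
o=manip.get_obs();print(np.round(o["joint_pos"],3))
```

```text
[ 0.115  0.202 -0.446  2.006  0.505  0.5   -2.261]
```

View pics/w5.png

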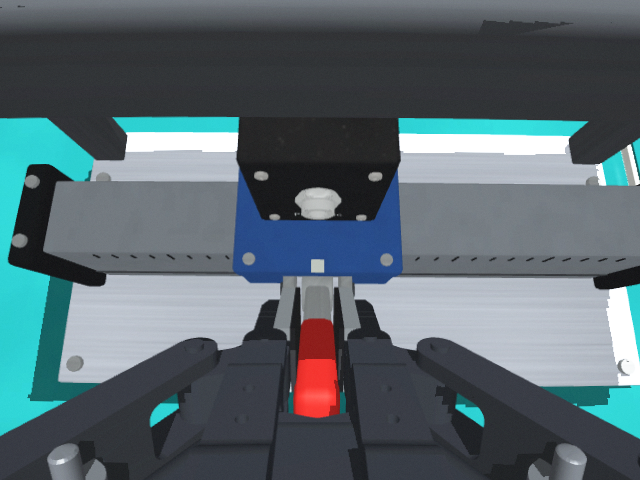

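The lever is nearly upright (about 1.23 rad by the grasp geometry), and the fingers are clear of the roof. Now I slide the carriage −y.

Add to h.py:
```python
def clipx(im,c,W):
    m=red(im);n,l,s,ce=cv2.connectedComponentsWithStats(m);out=[]
    for i in range(1,n):
        p=onz(c,W,ce[i],.024)
        if s[i][4]>15 and .55<p[0]<.66 and -.02<p[1]<.15: out.append((s[i].tolist(),p.round(4)))
    return out
```

```text
(no output)
```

Call:
jog_arm --rows "0 0 0 0 0.16 0 0\n0 0 0 0 0.4 0 0\n0 0 0 0 0.64 0 0\n0 0 0 0 0.88 0 0\n0 0 0 0 1.12 0 0\n0 0 0 0 1.32 0 0\n0 0 0 0 1.43 0 0\n0 0 0 0 1.47 0 0\n0 0 0 0 1.47 0 0\n0 0 0 0 1.47 0 0"

```text
clock: 9.62
position: [0.6363, 0.0224, 0.1157]
ee_rot: [0.966, 0.001, 0.258, -0.0]
ft_force: [-8.0, 1.1, -0.8]
grip_width: 0.155
grasp_force: 50.1
```

Run:
```python
from h import *
im,c,W=cam("wrist");cv2.imwrite("pics/w6.png",im)
o=manip.get_obs();print(np.round(o["joint_pos"],3),o["ft_force"],o["position"])
t,a=tick(im,317,266,14);print(t,a,onz(c,W,t,.094));print(clipx(im,c,W))
im,c,W=cam("top");cv2.imwrite("pics/t6.png",cv2.resize(im[170:250,270:350],None,fx=7,fy=7,interpolation=cv2.INTER_CUBIC));print(clipx(im,c,W))
```

```text
[ 0.28   0.183 -0.454  2.027  0.352  0.454 -1.994] [-8.21592832  0.79274657  0.12297494] [0.63633859 0.02244639 0.11571789]
[316.92814371 266.        ] 167 [0.65865384 0.02225227 0.094     ]
[([293, 319, 47, 99, 3790], array([0.6076, 0.0225, 0.024 ]))]
[]
```

View pics/w6.png

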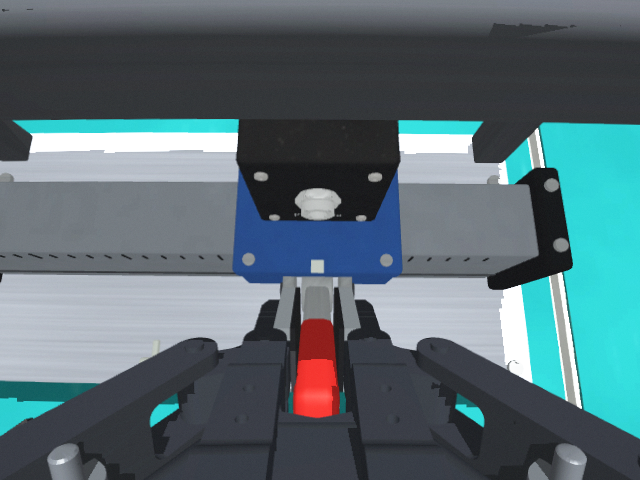

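The carriage moved with the lever; the tick is at (317,266), y≈0.022. I release and back off so tick and clip are visible in the same view.

Call:
jog_arm --rows "0 0 0 0 0 0 0.4\n0 0 0 0 0 0 0.4\n0 0 0 -0.1 0 -0.6 0.4\n0 0 0 -0.4 0 -1.4 0.4\n0 0 0 -1 0 -2 0.4\n0 0 0 -1.4 0 -2.4 0.4\n0 0 0 -1.4 0 -2.4 0.4\n0 0 0 -1.4 0 -2.4 0.4\n0 0 0 -1.4 0 -2.4 0.4"

```text
clock: 10.85
position: [0.5172, 0.0229, 0.185]
ee_rot: [0.966, 0.001, 0.258, -0.001]
ft_force: [-0.5, -0.1, -1.0]
grip_width: 0.399
grasp_force: 0.0
```

Run:
```python
from h import *
im,c,W=cam("wrist");cv2.imwrite("pics/w7.png",im)
o=manip.get_obs();print(np.round(o["joint_pos"],3),o["position"])
print(clipx(im,c,W))
```

```text
[ 0.356 -0.21  -0.49   2.218 -0.045  0.592 -1.689] [0.51701715 0.02289807 0.18484066]
[([311, 205, 18, 40, 487], array([0.6003, 0.0208, 0.024 ]))]
```

View pics/w7.png

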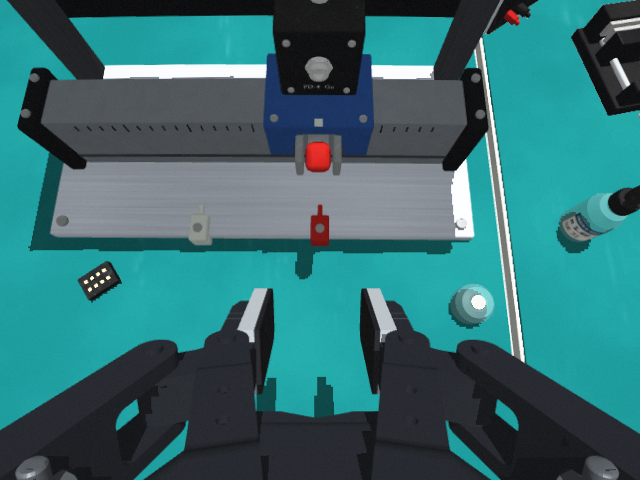

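Lever upright, tick at (318,122), red clip at (320,228): nearly in line. I work out the numbers, plus the yaw from the plate's front edge.

Run:
```python
from h import *
im,c,W=cam("wrist")
t,a=tick(im,318,122,10);P=onz(c,W,t,.094);print(t,a,P)
m=red(im)
for v in (208,212,222,230,238):
    u=np.flatnonzero(m[v,290:350])+290; print(v,u.min(),u.max(),onz(c,W,((u.min()+u.max())/2,v),.024)[:2])
# plate front edge: grey -> teal (saturation)
S=cv2.cvtColor(im,cv2.COLOR_BGR2HSV)[...,1]; e=[]
for u in list(range(70,180,6))+list(range(225,300,6))+list(range(340,440,6)):
    col=S[225:260,u].astype(int); v=225+np.argmax(col>110); e.append(onz(c,W,(u,v),.012)[:2])
e=np.array(e);k=np.polyfit(e[:,1],e[:,0],1);print("yaw",-k[0],"resid",np.std(e[:,0]-np.polyval(k,e[:,1])),k)
# carriage/rail side: rail lower line & lever top
n,l,s,ce=cv2.connectedComponentsWithStats(m)
for i in range(1,n):
    if s[i][4]>200: print(s[i],ce[i])
```

```text
[318.55 120.9 ] 20 [0.65933409 0.0219558  0.094     ]
208 318 321 [0.6183906  0.02084473]
212 318 321 [0.61474561 0.0208425 ]
222 311 328 [0.60572346 0.02083692]
230 311 328 [0.59859652 0.02083242]
238 311 328 [0.59154815 0.0208279 ]
yaw -0.0058843322677777895 resid 0.0002735989522225534 [0.00588433 0.59362995]
[306 141  25  30 682] [317.86950147 155.79618768]
[311 205  18  40 493] [319.47464503 228.15010142]
```

The tick is about +1.2 mm off. I regrip with the TCP 1.2 mm further −y, which corrects it, then fold down.

```bash
sed -i 's/YAW=0.0/YAW=-0.003/' h.py
```

Run:
```python
from h import *
print(rel([.6363,.0212,.1157],30))
```

```text
[-0.0038  0.0013  0.0041  0.069   0.0021  0.1194]
```

Call:
jog_arm --rows "0 0 0 0.6 0.042 0.4 0.4\n-0.02 0 0.02 1 0.042 1 0.4\n-0.02 0 0.02 1.28 0.042 1.7 0.4\n-0.02 0 0.02 1.36 0.042 2.2 0.4\n-0.02 0 0.02 1.38 0.042 2.38 0.4\n-0.02 0 0.02 1.38 0.042 2.38 0.4\n-0.02 0 0.02 1.38 0.042 2.38 0\n-0.02 0 0.02 1.38 0.042 2.38 0\n-0.02 0 0.02 1.38 0.042 2.38 0\n-0.02 0 0.02 1.38 0.042 2.38 0\n-0.02 0 0.02 1.38 0.042 2.38 0" --clamp_n 50

```text
clock: 12.32
position: [0.6359, 0.0211, 0.1176]
ee_rot: [0.966, -0.001, 0.259, 0.001]
ft_force: [-6.3, 0.8, 7.1]
grip_width: 0.152
grasp_force: 49.3
```

Run:
```python
from h import *
im,c,W=cam("wrist");t,a=tick(im,317,266,14);print(t,a,onz(c,W,t,.094)); print(manip.get_obs()["joint_pos"].round(3),rel([.6363,.0212,.1157],30))
```

```text
[316.5 266. ] 156 [0.65868771 0.02104142 0.094     ]
[ 0.344  0.186 -0.523  2.026  0.386  0.46  -2.025] [ 0.0011 -0.0006  0.0006 -0.0006 -0.0001  0.0019]
```

Converted, -0.0376 m is -0.752, -0.0273 m is -0.546.

Call:
jog_arm --rows "0 0 0 -0.08 0 -0.01 0\n0 0 0 -0.158 0 -0.016 0\n0 0 0 -0.244 0 -0.016 0\n0 0 0 -0.33 0 -0.01 0\n0 0 0 -0.44 0 0.004 0\n0 0 0 -0.546 0 0.024 0\n0 0 0 -0.65 0 0.06 0\n0 0 0 -0.752 0 0.09 0\n0 0 0 -0.752 0 0.09 0"

```text
clock: 13.5
position: [0.6073, 0.0213, 0.0964]
ee_rot: [0.965, -0.001, 0.261, 0.001]
ft_force: [-1.0, 1.1, 9.8]
grip_width: 0.151
grasp_force: 54.9
```

Run:
```python
from h import *
im,c,W=cam("wrist");print(manip.get_obs()["joint_pos"].round(3),manip.get_obs()["position"])
m=red(im);n,l,s,ce=cv2.connectedComponentsWithStats(m)
print([(s[i].tolist(),ce[i].round(1)) for i in range(1,n) if s[i][4]>200])
g=(im.min(axis=2)>140).astype(np.uint8);n,l,s,ce=cv2.connectedComponentsWithStats(g[150:260,290:350])
print([(s[i].tolist(),(ce[i]+[290,150]).round(1)) for i in range(1,n) if s[i][4]>30])
```

```text
[ 0.337  0.156 -0.516  2.114  0.413  0.396 -2.069] [0.60730646 0.02131776 0.09636776]
[([295, 286, 44, 132, 4851], array([316.4, 354.9]))]
[([21, 37, 13, 12, 156], array([317. , 192.5])), ([5, 79, 9, 31, 193], array([298.4, 246.7])), ([40, 79, 9, 31, 194], array([335.2, 245.8]))]
```

Converted, -0.002 m is -0.04, -0.0007 m is -0.014, -0.087 rad is -0.435.

Call:
jog_arm --rows "0 0 0 0 0 0 0.3\n0 0 0 0 0 0 0.3\n0 -0.435 0 -0.04 0 -0.014 0.3\n0 -0.435 0 -0.04 0 -0.014 0.3\n0 -0.435 0 -0.04 0 -0.014 0.3\n0 -0.435 0 -0.04 0 -0.014 0\n0 -0.435 0 -0.04 0 -0.014 0\n0 -0.435 0 -0.04 0 -0.014 0\n0 -0.435 0 -0.04 0 -0.014 0" --clamp_n 50

```text
clock: 14.68
position: [0.6028, 0.021, 0.0931]
ee_rot: [0.976, -0.001, 0.216, 0.001]
ft_force: [-6.0, -0.3, 3.2]
grip_width: 0.155
grasp_force: 50.2
```

Run:
```python
from h import *
im,c,W=cam("wrist");o=manip.get_obs();print(o["joint_pos"].round(3))
print("G",o["position"]-.0187*R.from_quat(o["ee_rot"]).as_matrix()[:,2])
g=(im.min(axis=2)>140).astype(np.uint8);n,l,s,ce=cv2.connectedComponentsWithStats(g[130:260,290:350])
for i in range(1,n):
    if 80<s[i][4]<300: print(s[i],ce[i]+[290,130],onz(c,W,ce[i]+[290,130],.094))
```

```text
[ 0.36   0.192 -0.54   2.048  0.335  0.519 -1.982]
G [0.59494588 0.02107831 0.11002353]
[ 20  39  14  13 182] [316.5 175. ] [0.65874836 0.02087183 0.094     ]
```

Converted, 0.0394 m is 0.788, -0.0361 m is -0.722.

Call:
jog_arm --rows "0 0 0 -0.11 0 0.066 0\n0 0 0 -0.222 0 0.134 0\n0 0 0 -0.304 0 0.204 0\n0 0 0 -0.384 0 0.276 0\n0 0 0 -0.456 0 0.356 0\n0 0 0 -0.526 0 0.438 0\n0 0 0 -0.62 0 0.582 0\n0 0 0 -0.67 0 0.69 0\n0 0 0 -0.722 0 0.788 0\n0 0 0 -0.722 0 0.788 0\n0 0 0 -0.722 0 0.788 0"

```text
clock: 16.1
position: [0.5894, 0.0212, 0.045]
ee_rot: [0.976, -0.001, 0.219, 0.001]
ft_force: [-11.3, -0.7, 19.0]
grip_width: 0.154
grasp_force: 53.7
```

Run:
```python
from h import *
o=manip.get_obs();print(o["joint_pos"].round(3))
print("G",o["position"]-.0187*R.from_quat(o["ee_rot"]).as_matrix()[:,2])
```

```text
[ 0.303  0.241 -0.487  2.118  0.461  0.407 -2.109]
G [0.58137863 0.02121406 0.06189738]
```

Converted, -0.16 m is -3.2, -0.14 m is -2.8.

Call:
jog_arm --rows "0 0 0 0 0 0 0.4\n0 0 0 0 0 0 0.4\n0 0 0 0 0 0 0.4\n0 0 0 0 0 -0.8 0.4\n0 0 0 0 0 -1.8 0.4\n0 0 0 0 0 -2.8 0.4\n0 0 0 0 0 -3.2 0.4\n0 0 0 0 0 -3.2 0.4\n0 0 0 0 0 -3.2 0.4"

```text
clock: 17.23
position: [0.5195, 0.0214, 0.1864]
ee_rot: [0.976, -0.001, 0.216, 0.001]
ft_force: [-0.2, 0.2, -0.2]
grip_width: 0.399
grasp_force: 0.0
```

Run:
```python
from h import *
im,c,W=cam("wrist")
m=red(im);n,l,s,ce=cv2.connectedComponentsWithStats(m)
for i in range(1,n):
    if s[i][4]>200:
        x,y,w,h,a=s[i];print(s[i],ce[i],onz(c,W,ce[i],.073),onz(c,W,ce[i],.024)," far/near end on z=.073:",onz(c,W,(x+w/2,y),.073)[:2],onz(c,W,(x+w/2,y+h),.073)[:2])
g=((im.min(axis=2)>140)&(im.max(axis=2)-im.min(axis=2)<60)).astype(np.uint8);n,l,s,ce=cv2.connectedComponentsWithStats(g)
for i in range(1,n):
    p=onz(c,W,ce[i],.094)
    if abs(p[0]-.659)<.012 and abs(p[1]-.022)<.015 and s[i][4]>8: print("tick",s[i],ce[i],p)
imt,ct,Wt=cam("top");m=red(imt);n,l,s,ce=cv2.connectedComponentsWithStats(m)
print([(s[i].tolist(),onz(ct,Wt,ce[i],.073).round(4)) for i in range(1,n) if s[i][4]>20 and abs(ce[i][0]-310)<30])
print(manip.get_obs()["ft_force"],manip.get_obs()["position"])
```

```text
[ 307  192   19   70 1292] [316.11842105 226.49380805] [0.57807538 0.02142836 0.073     ] [0.58866478 0.02142977 0.024     ]  far/near end on z=.073: [0.60348872 0.02108035] [0.55273767 0.02123501]
[([308, 219, 6, 20, 119], array([0.5782, 0.0236, 0.073 ]))]
[ 1.01215895 -0.02855753  0.21894676] [0.51936477 0.02149176 0.18607065]
```

Run:
```python
from h import *
im,c,W=cam("wrist")
m=red(im)
for v in (196,210,240,255): 
    u=np.flatnonzero(m[v,290:350])+290;print(v,onz(c,W,(u.mean(),v),.073)[:2])
g=(im.min(axis=2)[30:150,290:345]>120).astype(np.uint8);n,l,s,ce=cv2.connectedComponentsWithStats(g)
for i in range(1,n):
    if s[i][4]>8: print(s[i],ce[i]+[290,30],onz(c,W,ce[i]+[290,30],.094))
```

```text
196 [0.60010364 0.02093868]
210 [0.58974852 0.02097031]
240 [0.56800736 0.02103665]
255 [0.55735429 0.02141869]
[ 18   9  23  16 230] [318.02173913  45.91304348] [0.70562813 0.01990467 0.094     ]
[14 14  4  6 10] [305.7  46.4] [0.7052618  0.02873803 0.094     ]
[21 25 13  8 69] [317.34782609  58.36231884] [0.69559675 0.02042056 0.094     ]
[23 72  8  8 64] [316.5 105.5] [0.65897274 0.02112734 0.094     ]
[  0 114   3   6  18] [291.  146.5] [0.62875607 0.03851656 0.094     ]
[ 13 114   6   6  28] [304.92857143 146.78571429] [0.6285145  0.02906343 0.094     ]
[ 36 114   6   6  28] [329.07142857 146.78571429] [0.62846851 0.01268492 0.094     ]
[ 51 114   4   6  21] [342.71428571 146.71428571] [0.62850256 0.00342632 0.094     ]
```

The tick is at y=0.0211 against the clip's 0.0208 to 0.0216, the lever is down, and the robot is clear. Handing in.

```bash
python3 -c "
from workcell import manip
print(manip.hand_in())"
```

```text
the job is handed in; nothing more can be done
None
```

The job is handed in: the carriage is clamped with its tick within about 0.5 mm of the red clip's centre line by the wrist camera, the lever is folded down to its stop, and the robot is clear of everything; no verdict was returned.

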